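Sort sealing grommets by how hard they push back

TASK

One after another, from the robot's left to its right, press the rubber dome of each grommet on the test board down about 5 mm with the fingertips, hold it there for half a second and feel how hard it pushes back; never press a dome deeper than 7 mm. Then set the softest grommet down upright in the blue tray and the hardest upright in the orange tray, and leave the middling one standing on its place on the board. Do not tip a grommet over and leave the other parts on the table alone.

Things in the scene. Friction and masses are not known exactly. Their poses are not given: they have to be found in the camera images.
- board: wooden test board lying fixed on the table, 76 x 290 x 12 mm, its long side along its own y; origin under its centre, z up. Three white painted circles in a row on top, one grommet standing on each. Its place and yaw vary (yaw within 0.25 rad, so its +y end is always the robot's left)
- spot_left (a point): centre of the left white circle (as the robot sees it, left is +y) on the board's top face, 12 mm above the table; at y = 90 mm in the board's frame
- spot_mid (a point): centre of the middle white circle (as the robot sees it, left is +y) on the board's top face, 12 mm above the table; at y = 0 mm in the board's frame
- spot_right (a point): centre of the right white circle (as the robot sees it, left is +y) on the board's top face, 12 mm above the table; at y = -90 mm in the board's frame
- grommet_a: one of three grommets that look the same: a rigid round grey collar, 40 mm diameter (37 mm at its upper rim) and 22 mm high, with a springy black rubber dome rising from its top; total height 34 mm, about 75 g. Loose. Origin at the centre of the underside, z up; grip it by the collar. The letter says nothing about its place; which grommet stands on which circle varies
- dome_a: the black rubber dome of grommet_a, 29 mm diameter (flat top 24 mm across); origin at the centre of its top face, 34 mm above the grommet's underside when free. It sinks straight down into the collar when pressed (at most 10 mm, where it bottoms out) and springs back; its push-back grows in proportion to the depth, with a little damping while it moves. At 5 mm depth the three grommets push back with about 4 N (softest), 8.5 N (middling) and 15 N (hardest)
- grommet_b: one of three grommets that look the same: a rigid round grey collar, 40 mm diameter (37 mm at its upper rim) and 22 mm high, with a springy black rubber dome rising from its top; total height 34 mm, about 75 g. Loose. Origin at the centre of the underside, z up; grip it by the collar. The letter says nothing about its place; which grommet stands on which circle varies
- dome_b: the black rubber dome of grommet_b, 29 mm diameter (flat top 24 mm across); origin at the centre of its top face, 34 mm above the grommet's underside when free. It sinks straight down into the collar when pressed (at most 10 mm, where it bottoms out) and springs back; its push-back grows in proportion to the depth, with a little damping while it moves. At 5 mm depth the three grommets push back with about 4 N (softest), 8.5 N (middling) and 15 N (hardest)
- grommet_c: one of three grommets that look the same: a rigid round grey collar, 40 mm diameter (37 mm at its upper rim) and 22 mm high, with a springy black rubber dome rising from its top; total height 34 mm, about 75 g. Loose. Origin at the centre of the underside, z up; grip it by the collar. The letter says nothing about its place; which grommet stands on which circle varies
- dome_c: the black rubber dome of grommet_c, 29 mm diameter (flat top 24 mm across); origin at the centre of its top face, 34 mm above the grommet's underside when free. It sinks straight down into the collar when pressed (at most 10 mm, where it bottoms out) and springs back; its push-back grows in proportion to the depth, with a little damping while it moves. At 5 mm depth the three grommets push back with about 4 N (softest), 8.5 N (middling) and 15 N (hardest)
- blue_tray: blue square open tray fixed on the table, 120 x 120 mm outside, 22 mm high, walls 4 mm, floor 4 mm thick; origin under its centre; which of the two trays is on which side varies
- orange_tray: orange square open tray fixed on the table, 120 x 120 mm outside, 22 mm high, walls 4 mm, floor 4 mm thick; origin under its centre; which of the two trays is on which side varies
- outlet_box: black steel outlet box, open on top, 100 x 100 x 45 mm; loose, origin on its underside or at its grip, a bystander to be left alone
- screwdriver: red-handled screwdriver, 190 mm long; loose, origin on its underside or at its grip, a bystander to be left alone
- wrench: steel wrench, 170 mm long; loose, origin on its underside or at its grip, a bystander to be left alone
- coupling: grey conduit coupling standing upright, a tube 44 mm across and 45 mm high; loose, origin on its underside or at its grip, a bystander to be left alone
- switch_unit: white and green switch unit, 22 x 42 x 24 mm; loose, origin on its underside or at its grip, a bystander to be left alone
- screw_jar: clear jar, 56 mm across, 70 mm high; loose, origin on its underside or at its grip, a bystander to be left alone
- spare_ring: empty grey ring without a dome, 40 mm across, 20 mm high; not one of the grommets; loose, origin on its underside or at its grip, a bystander to be left alone
- lamp_socket: black lamp socket with a copper coil, 54 mm across, 51 mm high; loose, origin on its underside or at its grip, a bystander to be left alone

How it is judged (in metres and radians):
On the way, in this order (a step that is already met when the one before it is completed fails the run):
1. The dome of the grommet on the left circle is pressed down by at least 4 mm with the fingers and held there for 0.3 s (((horizontal distance between grommet_a and spot_left below 0.025 m and z of dome_a in the frame of grommet_a below 0.03 m and contact force between the fingers and dome_a above 0.5 N) or (horizontal distance between grommet_b and spot_left below 0.025 m and z of dome_b in the frame of grommet_b below 0.03 m and contact force between the fingers and dome_b above 0.5 N) or (horizontal distance between grommet_c and spot_left below 0.025 m and z of dome_c in the frame of grommet_c below 0.03 m and contact force between the fingers and dome_c above 0.5 N))), for 0.3 s.
2. The dome of the grommet on the middle circle is pressed down by at least 4 mm with the fingers and held there for 0.3 s (((horizontal distance between grommet_a and spot_mid below 0.025 m and z of dome_a in the frame of grommet_a below 0.03 m and contact force between the fingers and dome_a above 0.5 N) or (horizontal distance between grommet_b and spot_mid below 0.025 m and z of dome_b in the frame of grommet_b below 0.03 m and contact force between the fingers and dome_b above 0.5 N) or (horizontal distance between grommet_c and spot_mid below 0.025 m and z of dome_c in the frame of grommet_c below 0.03 m and contact force between the fingers and dome_c above 0.5 N))), for 0.3 s.
3. The dome of the grommet on the right circle is pressed down by at least 4 mm with the fingers and held there for 0.3 s (((horizontal distance between grommet_a and spot_right below 0.025 m and z of dome_a in the frame of grommet_a below 0.03 m and contact force between the fingers and dome_a above 0.5 N) or (horizontal distance between grommet_b and spot_right below 0.025 m and z of dome_b in the frame of grommet_b below 0.03 m and contact force between the fingers and dome_b above 0.5 N) or (horizontal distance between grommet_c and spot_right below 0.025 m and z of dome_c in the frame of grommet_c below 0.03 m and contact force between the fingers and dome_c above 0.5 N))), for 0.3 s.
At the end, for the whole second after the job is handed in: Softest grommet on the blue tray's floor, hardest on the orange tray's (origin within 50 mm of its centre along each side), middling one within 25 mm of its start; all upright within 0.2 rad, at rest, released. (The judge tells them by the dome's own sag of 0.18, 0.09 or 0.05 mm.) (((z of dome_a in the frame of grommet_a between 0.0335 and 0.03387 m and x of grommet_a in the frame of blue_tray between -0.05 and 0.05 m and y of grommet_a in the frame of blue_tray between -0.05 and 0.05 m and z of grommet_a in the frame of blue_tray below 0.012 m) or (z of dome_b in the frame of grommet_b between 0.0335 and 0.03387 m and x of grommet_b in the frame of blue_tray between -0.05 and 0.05 m and y of grommet_b in the frame of blue_tray between -0.05 and 0.05 m and z of grommet_b in the frame of blue_tray below 0.012 m) or (z of dome_c in the frame of grommet_c between 0.0335 and 0.03387 m and x of grommet_c in the frame of blue_tray between -0.05 and 0.05 m and y of grommet_c in the frame of blue_tray between -0.05 and 0.05 m and z of grommet_c in the frame of blue_tray below 0.012 m)) and ((z of dome_a in the frame of grommet_a between 0.033933 and 0.0345 m and x of grommet_a in the frame of orange_tray between -0.05 and 0.05 m and y of grommet_a in the frame of orange_tray between -0.05 and 0.05 m and z of grommet_a in the frame of orange_tray below 0.012 m) or (z of dome_b in the frame of grommet_b between 0.033933 and 0.0345 m and x of grommet_b in the frame of orange_tray between -0.05 and 0.05 m and y of grommet_b in the frame of orange_tray between -0.05 and 0.05 m and z of grommet_b in the frame of orange_tray below 0.012 m) or (z of dome_c in the frame of grommet_c between 0.033933 and 0.0345 m and x of grommet_c in the frame of orange_tray between -0.05 and 0.05 m and y of grommet_c in the frame of orange_tray between -0.05 and 0.05 m and z of grommet_c in the frame of orange_tray below 0.012 m)) and ((z of dome_a in the frame of grommet_a between 0.03387 and 0.033933 m and distance of grommet_a from where it was at the start of the episode below 0.025 m) or (z of dome_b in the frame of grommet_b between 0.03387 and 0.033933 m and distance of grommet_b from where it was at the start of the episode below 0.025 m) or (z of dome_c in the frame of grommet_c between 0.03387 and 0.033933 m and distance of grommet_c from where it was at the start of the episode below 0.025 m)) and linear speed of each of grommet_a, grommet_b, grommet_c below 0.02 m/s and angle between each of grommet_a, grommet_b, grommet_c's own z axis and vertical below 0.2 rad and contact force between the fingers and grommet_a below 0.1 N and contact force between the fingers and grommet_b below 0.1 N and contact force between the fingers and grommet_c below 0.1 N); the robot touches nothing.
It fails at once if a dome is pressed deeper than 7.5 mm (z of dome_a in the frame of grommet_a below 0.0265 m or z of dome_b in the frame of grommet_b below 0.0265 m or z of dome_c in the frame of grommet_c below 0.0265 m).
It fails at once if the fingers press on a dome with more than 25 N (contact force between the fingers and dome_a above 25 N or contact force between the fingers and dome_b above 25 N or contact force between the fingers and dome_c above 25 N).
It fails at once if a grommet is tipped over (more than 0.8 rad) (angle between any of grommet_a, grommet_b, grommet_c's own z axis and vertical above 0.8 rad).
It fails at once if a bystander is moved more than 20 mm (distance of any of outlet_box, screwdriver, wrench, coupling, switch_unit, screw_jar, spare_ring, lamp_socket from where it was at the start of the episode above 0.02 m).
It also fails if it takes over 58 s, if anything falls off the work surface, if the arm or the gripper's body presses on something with over 40 N, if the wrist force passes 120 N, or if a joint passes its speed limit or range.

ROBOT

A 6-joint arm with a two-finger parallel gripper is mounted at the origin on the work surface. World frame = base frame: x ahead of the robot, y to its left, z up, the work surface at z = 0. Lengths are in m, angles in degrees, forces in N, time in s.
With the tool pointing down it reaches from about 0.4 to 0.825 m from the base axis. Payload 7 kg.
Tool frame: the origin (TCP) lies between the finger pads; the fingertips stand bot.tip_reach ahead of it and the grasp point (between the pads) is the TCP (bot.tip_reach is the distance from the TCP to the fingertips, in m); z points along the fingers, y is the line along which they close (so a half turn about z gives the same grasp; the last joint's range is limited). The gripper opens to 88 mm and grips with 3 to 60 N. Pads are 19 mm wide; open, the fingers measure 130 mm over their backs; the gripper's body (78 mm by 193 mm) begins 47 mm behind the grasp point.
Start: joints at [90.59, 20.546, 0.682, 0, -70.136, -16.507], TCP at [0.185, 0.649, 0.246] pointing down, gripper open.
Joint ranges: [-176.03, 176.03], [-82.01, 121.73], [-58.28, 71.71], [-173.87, 95.51], [-174.79, -0.11], [-173.66, 173.66]. Speed limits (degrees/s): [136.94, 136.94, 172.46, 180, 180, 180].

INTERFACE

Orientations are given as [roll, pitch, yaw] about the fixed x, y, z axes, in that order (R = Rz(yaw) Ry(pitch) Rx(roll)).
In Python, from rig import bot, cams gives the robot as it stands.
- The arm moves only by the tool drive_tool, never from a script. Its arguments are lists of equal length, an entry for each row: "slide": the shift along the tool's x, y, z scaled (see below), a list of three; "delta_rot": the turn, a rotation vector about the tool's x, y, z scaled (see below), a list of three. A call has 1 to 20 rows; each row is the pose to reach, as a shift and turn from the pose commanded when the call began, along the tool's axes at that moment; what a row does not reach only later rows make up. The controller multiplies each number of a shift by 15 cm and each number of a turn by 1.5 rad. A row lasts 1/10 s, in which the tool goes at most 50 mm and 8.59 degrees, less where a joint would pass 70% of its speed; a pose out of reach is approached as far as the arm can. A call with a number of a shift or a turn outside -1 to 1 is refused whole. A call with a gripper value outside its range is refused whole. "gripper" is the closure, from 0 (fully open) to 1 (shut), set as the call begins (left out, the last holds). The fingers move at their own pace and stop on an object; "newtons" is the grip in N (left out, the last holds). Time passes only in rows, so rows that repeat a pose let the fingers close. It gives the time, the measured TCP pose, the force, the opening and the grip force at its end, in the units of the state.
- bot.get_state(): the state, without advancing time (a new reading comes with each control period).
- cams.capture(name): name is "scene" or "top" or "wrist"; returns the picture (480x640x3 uint8, red, green, blue); there is no depth.
- cams.get_calibration(name): a dict with "fx", "fy", "cx", "cy" (pixels), "R" (3x3) and "t" (3): a world point X has camera coordinates R X + t; the wrist camera has in their place "T_tool_cam" (4x4, takes a point from camera to tool coordinates, whose origin is the TCP and whose axes are the flange's). Camera axes: x right, y down, z forward; pixel columns grow to the right and rows downward; lengths in m; the calibration is good to about 2 mm. A picture is of the moment at which its call begins: read the wrist's pose just before it. get_calibration takes no time and is no camera call.
- bot.sign_off(): hands the job in; it is judged then, once.
The state is a dict: "t": time; "qpos": joint angles; "joint_vel": joint speeds; "joint_efforts": joint torques, N m; "ee_pos": TCP position; "tool_rot": TCP orientation; "force": force on the tool from outside, world axes, zero at the start; "ft_torque": the same for the moment, N m; "opening": finger opening in m; "grip_force": force on a finger pad.
Only numpy, scipy, OpenCV 4.12 (cv2) and the standard library are available. Lean on these libraries where they do the work, as an engineer would, in place of code of your own. Each camera call takes 0.05 s, during which the arm holds its last target. There are 200 camera calls.

## Working session

There is one attempt and no reset: what is moved stays moved. The work goes in short steps, Python scripts to look and compute and a tool call to move; the robot and the scene stay as the last step left them, time stands still between calls to the robot, and variables do not carry over. Pictures are saved under pics/ and viewed, at most 10 in all, crops included, and the job is handed in when it is done.

Besides the shell and the picture viewer there is one more tool, called by a JSON object that holds its "api" and its "payload", one argument or row to a line. drive_tool: Moves the arm, as the interface text tells. Its arguments: {"type":"object","properties":{"slide":{"type":"array","items":{"type":"array","items":{"type":"number"}}},"delta_rot":{"type":"array","items":{"type":"array","items":{"type":"number"}}},"gripper":{"type":"number"},"newtons":{"type":"number"}},"required":["slide","delta_rot"]}

```bash
mkdir -p pics; python3 - <<'E'
from rig import bot,cams
import cv2
print(bot.get_state(),bot.tip_reach)
for n in("top","scene"):
    cv2.imwrite(f"pics/{n}0.png",cams.capture(n)[:,:,::-1]); print(cams.get_calibration(n))
print(cams.get_calibration("wrist"))
E
```

```text
{'t': 0.0, 'qpos': array([ 9.05891738e+01,  2.05907574e+01,  6.32745619e-01, -1.98828480e-02,
       -7.01351360e+01, -1.65069350e+01]), 'joint_vel': array([ 0.02781898,  0.01070041, -0.09996485,  0.03661875,  0.06631574,
        0.0450855 ]), 'joint_efforts': array([ 2.65533549e-05, -5.82722855e+01,  2.93049735e+01,  6.99717119e+00,
        6.90073881e-03, -1.52175321e-04]), 'ee_pos': array([0.18502247, 0.64866511, 0.24462324]), 'tool_rot': array([ 1.79905380e+02, -8.54801885e-03, -1.59245256e+01]), 'force': array([-0.49334435,  0.01747307, -0.76657466]), 'ft_torque': array([ 0.02399266, -0.02844684, -0.02584297]), 'grip_force': 0.0, 'opening': 0.08772836699619788} 0.019
{'fx': 463.08197603305155, 'fy': 463.08197603305155, 'cx': 322.9122901391876, 'cy': 230.22255660227515, 'R': array([[ 0.02620599, -0.99956799,  0.01330691],
       [-0.98823537, -0.02791074, -0.15037236],
       [ 0.1506788 , -0.00920971, -0.98853987]]), 't': array([-0.01876179,  0.55279944,  0.932302  ])}
{'fx': 450.58203910135774, 'fy': 450.58203910135774, 'cx': 316.16165834262455, 'cy': 240.07935652199856, 'R': array([[-0.87604327,  0.48206841, -0.01257929],
       [ 0.38904861,  0.6911079 , -0.60910677],
       [-0.28493749, -0.53849784, -0.79298847]]), 't': array([ 0.48848112, -0.17076387,  1.03848437])}
{'fx': 389.124705038627, 'fy': 389.124705038627, 'cx': 320.41293901655087, 'cy': 240.79238223235805, 'T_tool_cam': array([[-1.46776213e-04, -9.69213473e-01, -2.46221895e-01,
         6.70311551e-02],
       [ 9.99999497e-01, -3.86559955e-04,  9.25518738e-04,
        -1.26293259e-03],
       [-9.92204755e-04, -2.46221636e-01,  9.69213042e-01,
        -1.39606261e-01],
       [ 0.00000000e+00,  0.00000000e+00,  0.00000000e+00,
         1.00000000e+00]])}
```

View pics/top0.png

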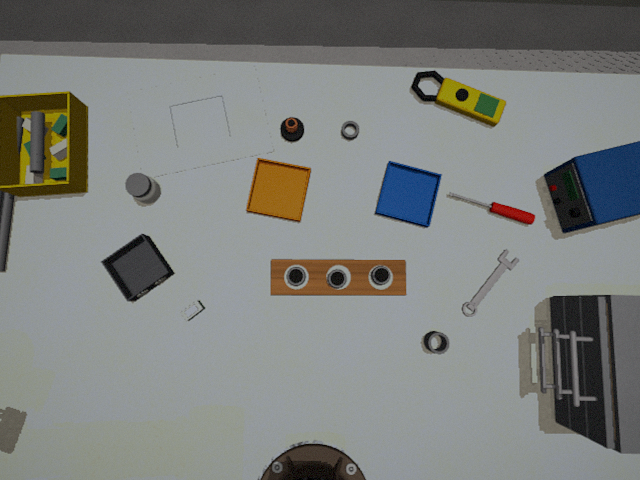

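The top view shows the orange tray at (279,190), the blue tray at (408,194), the board spanning (271..406, 260..296), and domes near (296,275), (337,278) and (380,275). I'll enlarge it to read the positions better.

```bash
cat > h.py <<'E'
import numpy as np
from rig import bot,cams
def ray(n,u,v,z,pose=None):
    c=cams.get_calibration(n); d=np.array([(u-c['cx'])/c['fx'],(v-c['cy'])/c['fy'],1])
    if n=="wrist":
        from scipy.spatial.transform import Rotation as Ro
        p,r=pose; W=Ro.from_euler('xyz',r,degrees=True).as_matrix(); T=c['T_tool_cam']
        o=W@T[:3,3]+p; d=W@T[:3,:3]@d
    else: o=-c['R'].T@c['t']; d=c['R'].T@d
    return o+d*(z-o[2])/d[2]
E
python3 - <<'E'
from h import *
import cv2
for nm,u,v,z in [("or",279,190,.012),("bl",408,194,.012),("dL",296,275,.046),("dM",337,278,.046),("dR",380,275,.046),("b",271,260,.012),("b",406,260,.012),("b",406,295,.012),("b",271,296,.012)]:
    print(nm,ray("top",u,v,z).round(4))
im=cv2.imread("pics/top0.png")[150:305,240:450]
cv2.imwrite("pics/crop0.png",cv2.resize(im,None,fx=3.8,fy=3.8,interpolation=cv2.INTER_CUBIC))
E
```

```text
or [0.6442 0.0947 0.012 ]
bl [ 0.6436 -0.1891  0.012 ]
dL [0.4575 0.0494 0.046 ]
dM [ 0.4536 -0.0353  0.046 ]
dR [ 0.4622 -0.1241  0.046 ]
b [0.4899 0.1056 0.012 ]
b [ 0.4979 -0.1845  0.012 ]
b [ 0.4232 -0.1845  0.012 ]
b [0.4135 0.1023 0.012 ]
```

View pics/crop0.png

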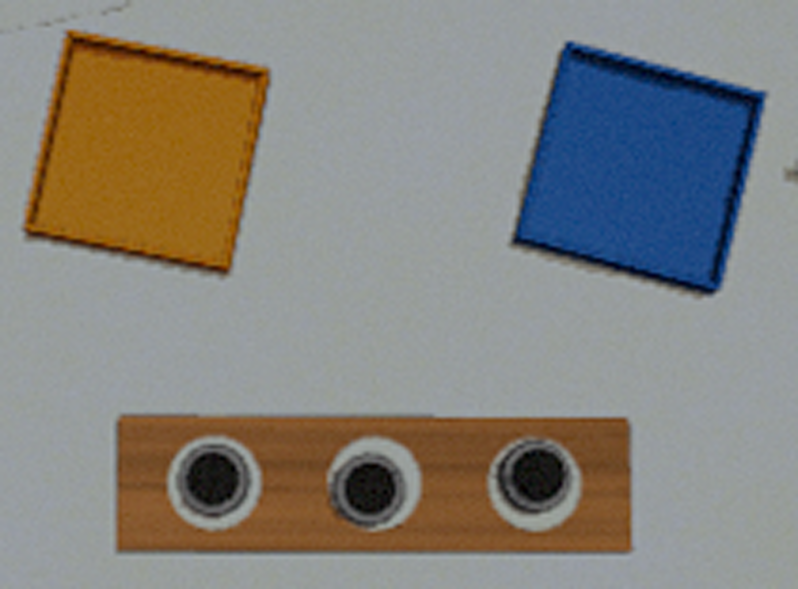

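{"api": "drive_tool", "payload": {
  "slide": [
    [0.177, 0.21, 0.02],
    [0.354, 0.42, 0.06],
    [0.53, 0.63, 0.11],
    [0.707, 0.84, 0.167]
  ],
  "delta_rot": [
    [0, 0, 0],
    [0, 0, 0],
    [0, 0, 0],
    [0, 0, 0]
  ],
  "gripper": 1,
  "newtons": 15
}}

```text
t: 0.5
ee_pos: [0.2529, 0.4972, 0.22]
tool_rot: [180.0, 0.0, -15.9]
force: [1.2, 0.5, -0.1]
opening: 0.0612
grip_force: 0.0
```

{"api": "drive_tool", "payload": {
  "slide": [
    [0.177, 0.21, 0.04],
    [0.354, 0.42, 0.08],
    [0.53, 0.63, 0.12],
    [0.707, 0.84, 0.167]
  ],
  "delta_rot": [
    [0, 0, 0],
    [0, 0, 0],
    [0, 0, 0],
    [0, 0, 0]
  ]
}}

```text
t: 0.9
ee_pos: [0.3203, 0.3469, 0.1952]
tool_rot: [-180.0, 0.0, -15.9]
force: [0.9, 0.7, -0.0]
opening: 0.0292
grip_force: 0.0
```

{"api": "drive_tool", "payload": {
  "slide": [
    [0.177, 0.21, 0.04],
    [0.354, 0.42, 0.08],
    [0.53, 0.63, 0.12],
    [0.707, 0.84, 0.167]
  ],
  "delta_rot": [
    [0, 0, 0],
    [0, 0, 0],
    [0, 0, 0],
    [0, 0, 0]
  ]
}}

```text
t: 1.3
ee_pos: [0.3876, 0.1967, 0.1703]
tool_rot: [-180.0, -0.0, -15.9]
force: [0.7, 0.7, -0.5]
opening: 0.0012
grip_force: 0.0
```

{"api": "drive_tool", "payload": {
  "slide": [
    [0.177, 0.21, 0.04],
    [0.354, 0.42, 0.08],
    [0.53, 0.63, 0.12],
    [0.707, 0.84, 0.167],
    [0.707, 0.84, 0.167],
    [0.707, 0.84, 0.167]
  ],
  "delta_rot": [
    [0, 0, 0],
    [0, 0, 0],
    [0, 0, 0],
    [0, 0, 0],
    [0, 0, 0],
    [0, 0, 0]
  ]
}}

```text
t: 1.9
ee_pos: [0.4547, 0.0469, 0.1449]
tool_rot: [180.0, 0.1, -16.1]
force: [0.1, 0.6, 0.3]
opening: 0.0005
grip_force: 0.0
```

```bash
python3 - <<'E'
from h import *
import cv2
s=bot.get_state();print(s)
np.save("p0.npy",np.r_[s['ee_pos'],s['tool_rot']])
cv2.imwrite("pics/w0.png",cams.capture("wrist")[:,:,::-1])
E
```

```text
{'t': 1.9, 'qpos': array([ 3.06997691e+01,  5.40966174e+00, -3.39083983e+01, -7.30063744e-03,
       -5.07505337e+01,  4.32173111e+01]), 'joint_vel': array([ 2.47263655, -0.85818538, -0.01939363,  0.08215108, -0.11962289,
       -0.46807085]), 'joint_efforts': array([ -1.25604272, -31.38152719,  24.06509399,   5.71603104,
         0.08118279,   0.18261796]), 'ee_pos': array([0.45468358, 0.04694904, 0.14491243]), 'tool_rot': array([ 1.79953879e+02,  5.10870508e-02, -1.60875629e+01]), 'force': array([0.05494682, 0.61694051, 0.29242529]), 'ft_torque': array([ 0.06108024, -0.02363922, -0.03348197]), 'grip_force': 0.0, 'opening': 0.0005343503756074131}
```

View pics/w0.png

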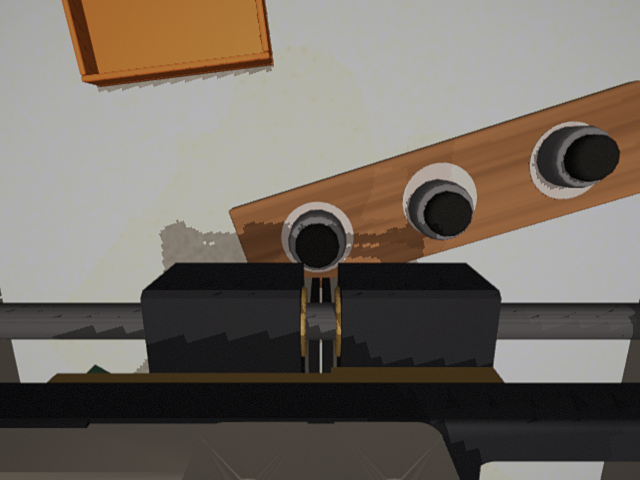

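The wrist view shows dome tops at about L (319,246), M (448,213) and R (592,157). The closed fingers point at the left dome.

```bash
python3 - <<'E'
from h import *
p=np.load("p0.npy")
for u,v in[(319,246),(448,213),(592,157)]: print(ray("wrist",u,v,.046,(p[:3],p[3:])).round(4))
for u,v in[(296.05,276.3),(337.6,278.4),(381.8,275)]: print(ray("top",u,v,.046).round(4))
a=np.radians(-15.93);print(np.cos(a),np.sin(a)); print(bot.get_state()['ee_pos'],bot.get_state()['force'])
E
```

```text
[0.458  0.0479 0.046 ]
[ 0.4562 -0.035   0.046 ]
[ 0.4657 -0.1249  0.046 ]
[0.4548 0.0492 0.046 ]
[ 0.4528 -0.0366  0.046 ]
[ 0.4623 -0.1279  0.046 ]
0.9615977330108771 -0.2744627476878087
[0.4546898  0.04782099 0.14520313] [-0.42912629  1.04571848 -1.26361937]
```

{"api": "drive_tool", "payload": {
  "slide": [
    [0.012, 0, 0.2],
    [0.012, 0, 0.4],
    [0.012, 0, 0.5],
    [0.012, 0, 0.52],
    [0.012, 0, 0.52]
  ],
  "delta_rot": [
    [0, 0, 0],
    [0, 0, 0],
    [0, 0, 0],
    [0, 0, 0],
    [0, 0, 0]
  ]
}}

```text
t: 2.45
ee_pos: [0.4565, 0.0486, 0.0675]
tool_rot: [180.0, 0.0, -15.8]
force: [0.7, -0.6, 0.4]
opening: 0.0002
grip_force: 0.0
```

{"api": "drive_tool", "payload": {
  "slide": [
    [0, 0, 0.02],
    [0, 0, 0.03],
    [0, 0, 0.04],
    [0, 0, 0.045],
    [0, 0, 0.05],
    [0, 0, 0.05]
  ],
  "delta_rot": [
    [0, 0, 0],
    [0, 0, 0],
    [0, 0, 0],
    [0, 0, 0],
    [0, 0, 0],
    [0, 0, 0]
  ]
}}

```text
t: 3.05
ee_pos: [0.4576, 0.0484, 0.0612]
tool_rot: [-179.9, -0.1, -15.9]
force: [-4.1, 3.7, 11.3]
opening: 0.0005
grip_force: 6.0
```

{"api": "drive_tool", "payload": {
  "slide": [
    [0, 0, 0.006],
    [0, 0, 0.01],
    [0, 0, 0.01],
    [0, 0, 0.01],
    [0, 0, 0.01],
    [0, 0, 0.01],
    [0, 0, 0.01]
  ],
  "delta_rot": [
    [0, 0, 0],
    [0, 0, 0],
    [0, 0, 0],
    [0, 0, 0],
    [0, 0, 0],
    [0, 0, 0],
    [0, 0, 0]
  ]
}}

```text
t: 3.75
ee_pos: [0.4576, 0.0485, 0.0601]
tool_rot: [-179.9, -0.1, -15.9]
force: [-5.3, 4.3, 15.0]
opening: 0.0007
grip_force: 7.7
```

{"api": "drive_tool", "payload": {
  "slide": [
    [0, 0, -0.1],
    [0, 0, -0.17],
    [0.07, 0.27, -0.17],
    [0.142, 0.545, -0.17],
    [0.142, 0.545, -0.1],
    [0.142, 0.545, -0.055],
    [0.142, 0.545, -0.055]
  ],
  "delta_rot": [
    [0, 0, 0],
    [0, 0, 0],
    [0, 0, 0],
    [0, 0, 0],
    [0, 0, 0],
    [0, 0, 0],
    [0, 0, 0]
  ]
}}

```text
t: 4.45
ee_pos: [0.4541, -0.0369, 0.0659]
tool_rot: [180.0, 0.1, -15.9]
force: [0.1, 0.5, -0.4]
opening: 0.0007
grip_force: 0.0
```

{"api": "drive_tool", "payload": {
  "slide": [
    [0, 0, 0.015],
    [0, 0, 0.025],
    [0, 0, 0.032],
    [0, 0, 0.038],
    [0, 0, 0.038]
  ],
  "delta_rot": [
    [0, 0, 0],
    [0, 0, 0],
    [0, 0, 0],
    [0, 0, 0],
    [0, 0, 0]
  ]
}}

```text
t: 4.95
ee_pos: [0.4549, -0.0363, 0.0613]
tool_rot: [-180.0, -0.0, -15.9]
force: [-2.4, 1.9, 7.1]
opening: 0.0002
grip_force: 3.3
```

{"api": "drive_tool", "payload": {
  "slide": [
    [0, 0, 0.006],
    [0, 0, 0.009],
    [0, 0, 0.009],
    [0, 0, 0.009],
    [0, 0, 0.009],
    [0, 0, 0.009],
    [0, 0, 0.009]
  ],
  "delta_rot": [
    [0, 0, 0],
    [0, 0, 0],
    [0, 0, 0],
    [0, 0, 0],
    [0, 0, 0],
    [0, 0, 0],
    [0, 0, 0]
  ]
}}

```text
t: 5.65
ee_pos: [0.4549, -0.0363, 0.0601]
tool_rot: [-180.0, -0.0, -15.9]
force: [-2.5, 2.3, 8.7]
opening: 0.0005
grip_force: 4.3
```

{"api": "drive_tool", "payload": {
  "slide": [
    [0, 0, -0.1],
    [0, 0, -0.17],
    [0.11, 0.28, -0.17],
    [0.227, 0.563, -0.17],
    [0.227, 0.563, -0.1],
    [0.227, 0.563, -0.047],
    [0.227, 0.563, -0.047]
  ],
  "delta_rot": [
    [0, 0, 0],
    [0, 0, 0],
    [0, 0, 0],
    [0, 0, 0],
    [0, 0, 0],
    [0, 0, 0],
    [0, 0, 0]
  ]
}}

```text
t: 6.35
ee_pos: [0.4633, -0.1271, 0.0655]
tool_rot: [180.0, 0.1, -15.9]
force: [-0.1, 0.7, -0.9]
opening: 0.0004
grip_force: 0.0
```

{"api": "drive_tool", "payload": {
  "slide": [
    [0, 0, 0.015],
    [0, 0, 0.025],
    [0, 0, 0.03],
    [0, 0, 0.034],
    [0, 0, 0.034]
  ],
  "delta_rot": [
    [0, 0, 0],
    [0, 0, 0],
    [0, 0, 0],
    [0, 0, 0],
    [0, 0, 0]
  ]
}}

```text
t: 6.85
ee_pos: [0.4645, -0.127, 0.0617]
tool_rot: [-180.0, -0.0, -15.9]
force: [-0.7, 1.3, 3.7]
opening: 0.0006
grip_force: 1.4
```

{"api": "drive_tool", "payload": {
  "slide": [
    [0, 0, 0.006],
    [0, 0, 0.011],
    [0, 0, 0.011],
    [0, 0, 0.011],
    [0, 0, 0.011],
    [0, 0, 0.011],
    [0, 0, 0.011]
  ],
  "delta_rot": [
    [0, 0, 0],
    [0, 0, 0],
    [0, 0, 0],
    [0, 0, 0],
    [0, 0, 0],
    [0, 0, 0],
    [0, 0, 0]
  ]
}}

```text
t: 7.55
ee_pos: [0.4646, -0.1274, 0.06]
tool_rot: [-180.0, -0.0, -15.9]
force: [0.3, 2.0, 4.1]
opening: 0.0003
grip_force: 2.1
```

{"api": "drive_tool", "payload": {
  "slide": [
    [0, 0, -0.1],
    [0, 0, -0.2],
    [0, 0, -0.2],
    [0, 0, -0.2],
    [0, 0, -0.2],
    [0, 0, -0.2],
    [0, 0, -0.2],
    [0, 0, -0.2],
    [0, 0, -0.1],
    [0, 0, 0],
    [0, 0, 0.1],
    [0, 0, 0.165],
    [0, 0, 0.165]
  ],
  "delta_rot": [
    [0, 0, 0],
    [0, 0, 0],
    [0, 0, 0],
    [0, 0, 0],
    [0, 0, 0],
    [0, 0, 0],
    [0, 0, 0],
    [0, 0, 0],
    [0, 0, 0],
    [0, 0, 0],
    [0, 0, 0],
    [0, 0, 0],
    [0, 0, 0]
  ],
  "gripper": 0.28
}}

```text
t: 8.85
ee_pos: [0.4633, -0.1275, 0.0339]
tool_rot: [179.9, 0.1, -15.9]
force: [0.7, 0.4, 0.2]
opening: 0.0631
grip_force: 0.0
```

{"api": "drive_tool", "payload": {
  "slide": [
    [0, 0, 0],
    [0, 0, 0],
    [0, 0, 0],
    [0, 0, 0],
    [0, 0, 0],
    [0, 0, 0]
  ],
  "delta_rot": [
    [0, 0, 0],
    [0, 0, 0],
    [0, 0, 0],
    [0, 0, 0],
    [0, 0, 0],
    [0, 0, 0]
  ],
  "gripper": 1,
  "newtons": 20
}}

```text
t: 9.45
ee_pos: [0.4646, -0.1274, 0.0356]
tool_rot: [-180.0, -0.1, -15.9]
force: [-1.0, 0.1, 6.6]
opening: 0.0395
grip_force: 20.0
```

{"api": "drive_tool", "payload": {
  "slide": [
    [0, 0, -0.1],
    [0, 0, -0.25],
    [0, 0, -0.4],
    [0.2, 0.02, -0.4],
    [0.4, 0.03, -0.4],
    [0.6, 0.035, -0.4],
    [0.6, 0.035, -0.4]
  ],
  "delta_rot": [
    [0, 0, 0],
    [0, 0, 0],
    [0, 0, 0],
    [0, 0, 0],
    [0, 0, 0],
    [0, 0, 0],
    [0, 0, 0]
  ]
}}

```text
t: 10.15
ee_pos: [0.5525, -0.1579, 0.0948]
tool_rot: [180.0, -0.1, -15.9]
force: [-1.1, 0.2, -1.3]
opening: 0.039
grip_force: 20.0
```

{"api": "drive_tool", "payload": {
  "slide": [
    [0.2, 0.01, 0],
    [0.4, 0.02, 0],
    [0.6, 0.035, 0],
    [0.654, 0.035, 0],
    [0.654, 0.035, 0]
  ],
  "delta_rot": [
    [0, 0, 0],
    [0, 0, 0],
    [0, 0, 0],
    [0, 0, 0],
    [0, 0, 0]
  ]
}}

```text
t: 10.65
ee_pos: [0.6421, -0.1892, 0.0941]
tool_rot: [180.0, 0.1, -16.0]
force: [-1.4, -0.6, -1.0]
opening: 0.0392
grip_force: 20.0
```

```bash
python3 - <<'E'
from h import *
import cv2
print(ray("top",408.7,194.2,.022),ray("top",278.9,190.1,.022))
cv2.imwrite("pics/w1.png",cams.capture("wrist")[:,:,::-1])
E
```

```text
[ 0.64077162 -0.18865037  0.022     ] [0.64160895 0.09403264 0.022     ]
```

View pics/w1.png

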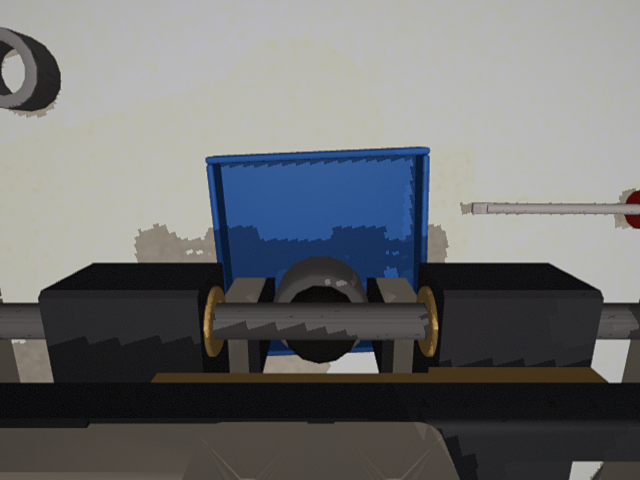

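The grommet is held upright above the blue tray, with the tray rim at columns 207–430 centred on the fingers at 320. I'll lower it now.

{"api": "drive_tool", "payload": {
  "slide": [
    [0, 0, 0.15],
    [0, 0, 0.3],
    [0, 0, 0.38],
    [0, 0, 0.41],
    [0, 0, 0.43],
    [0, 0, 0.43],
    [0, 0, 0.43]
  ],
  "delta_rot": [
    [0, 0, 0],
    [0, 0, 0],
    [0, 0, 0],
    [0, 0, 0],
    [0, 0, 0],
    [0, 0, 0],
    [0, 0, 0]
  ]
}}

```text
t: 11.4
ee_pos: [0.6427, -0.1891, 0.0316]
tool_rot: [-180.0, -0.1, -15.9]
force: [0.3, 0.3, -0.4]
opening: 0.0387
grip_force: 20.0
```

{"api": "drive_tool", "payload": {
  "slide": [
    [0, 0, 0.008],
    [0, 0, 0.016],
    [0, 0, 0.024],
    [0, 0, 0.024],
    [0, 0, 0.024]
  ],
  "delta_rot": [
    [0, 0, 0],
    [0, 0, 0],
    [0, 0, 0],
    [0, 0, 0],
    [0, 0, 0]
  ]
}}

```text
t: 11.9
ee_pos: [0.6424, -0.1891, 0.0277]
tool_rot: [180.0, -0.0, -15.9]
force: [-1.9, 1.5, 5.8]
opening: 0.0393
grip_force: 20.0
```

{"api": "drive_tool", "payload": {
  "slide": [
    [0, 0, 0],
    [0, 0, 0],
    [0, 0, 0],
    [0, 0, 0],
    [0, 0, -0.15],
    [0, 0, -0.4],
    [0, 0, -0.55],
    [-0.2, -0.14, -0.55],
    [-0.4, -0.28, -0.55],
    [-0.6, -0.43, -0.55],
    [-0.82, -0.59, -0.55]
  ],
  "delta_rot": [
    [0, 0, 0],
    [0, 0, 0],
    [0, 0, 0],
    [0, 0, 0],
    [0, 0, 0],
    [0, 0, 0],
    [0, 0, 0],
    [0, 0, 0],
    [0, 0, 0],
    [0, 0, 0],
    [0, 0, 0]
  ],
  "gripper": 0.28
}}

```text
t: 13.0
ee_pos: [0.5475, -0.0696, 0.1095]
tool_rot: [-180.0, -0.0, -16.0]
force: [0.8, 1.1, 0.1]
opening: 0.0627
grip_force: 0.0
```

{"api": "drive_tool", "payload": {
  "slide": [
    [-0.2, -0.14, 0],
    [-0.4, -0.28, 0],
    [-0.6, -0.43, 0],
    [-0.807, -0.592, 0],
    [-0.807, -0.592, 0],
    [-0.807, -0.592, 0]
  ],
  "delta_rot": [
    [0, 0, 0],
    [0, 0, 0],
    [0, 0, 0],
    [0, 0, 0],
    [0, 0, 0],
    [0, 0, 0]
  ]
}}

```text
t: 13.6
ee_pos: [0.4561, 0.0492, 0.1099]
tool_rot: [-180.0, -0.0, -15.8]
force: [0.4, 0.0, -0.4]
opening: 0.0632
grip_force: 0.0
```

```bash
python3 - <<'E'
from h import *
import cv2
a=cams.capture("wrist")[:,:,::-1]; b=cams.capture("scene")[:,:,::-1]
cv2.imwrite("pics/w2.png",cv2.resize(cv2.vconcat([a,b]),None,fx=.625,fy=.625))
E
```

```text
(no output)
```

View pics/w2.png

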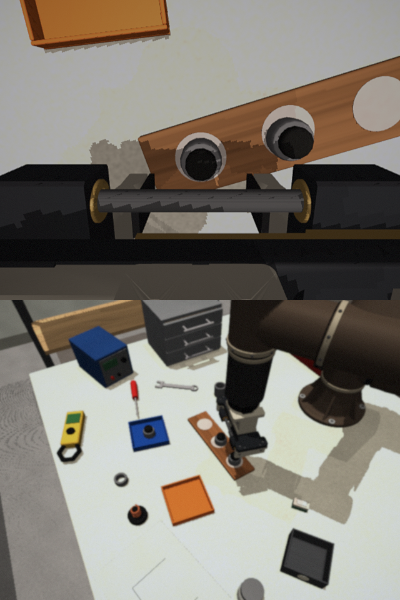

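The softest grommet stands upright in the blue tray. The left dome, at wrist pixel (323,262), is between the open fingers, so I can descend and grip it.

{"api": "drive_tool", "payload": {
  "slide": [
    [0, 0, 0.15],
    [0, 0, 0.3],
    [0, 0, 0.4],
    [0, 0, 0.47],
    [0, 0, 0.505],
    [0, 0, 0.505]
  ],
  "delta_rot": [
    [0, 0, 0],
    [0, 0, 0],
    [0, 0, 0],
    [0, 0, 0],
    [0, 0, 0],
    [0, 0, 0]
  ]
}}

```text
t: 14.3
ee_pos: [0.4562, 0.0478, 0.0332]
tool_rot: [179.9, 0.0, -16.0]
force: [0.1, 0.3, -0.1]
opening: 0.0632
grip_force: 0.0
```

{"api": "drive_tool", "payload": {
  "slide": [
    [0, 0, 0],
    [0, 0, 0],
    [0, 0, 0],
    [0, 0, 0],
    [0, 0, 0],
    [0, 0, 0]
  ],
  "delta_rot": [
    [0, 0, 0],
    [0, 0, 0],
    [0, 0, 0],
    [0, 0, 0],
    [0, 0, 0],
    [0, 0, 0]
  ],
  "gripper": 1
}}

```text
t: 14.9
ee_pos: [0.4565, 0.0485, 0.0342]
tool_rot: [-180.0, -0.0, -15.9]
force: [-1.1, 0.8, 6.3]
opening: 0.0394
grip_force: 20.0
```

{"api": "drive_tool", "payload": {
  "slide": [
    [0, 0, -0.1],
    [0, 0, -0.25],
    [0, 0, -0.4],
    [0.18, -0.1, -0.4],
    [0.37, -0.21, -0.4],
    [0.553, -0.316, -0.4]
  ],
  "delta_rot": [
    [0, 0, 0],
    [0, 0, 0],
    [0, 0, 0],
    [0, 0, 0],
    [0, 0, 0],
    [0, 0, 0]
  ]
}}

```text
t: 15.5
ee_pos: [0.55, 0.0715, 0.0942]
tool_rot: [-180.0, -0.0, -15.9]
force: [0.8, 0.2, -0.9]
opening: 0.039
grip_force: 20.0
```

{"api": "drive_tool", "payload": {
  "slide": [
    [0.18, -0.1, 0],
    [0.37, -0.21, 0],
    [0.5, -0.29, 0],
    [0.553, -0.315, 0],
    [0.553, -0.315, 0],
    [0.553, -0.315, 0]
  ],
  "delta_rot": [
    [0, 0, 0],
    [0, 0, 0],
    [0, 0, 0],
    [0, 0, 0],
    [0, 0, 0],
    [0, 0, 0]
  ]
}}

```text
t: 16.1
ee_pos: [0.6404, 0.0935, 0.0933]
tool_rot: [180.0, 0.1, -15.9]
force: [-0.3, 0.1, -0.8]
opening: 0.039
grip_force: 20.0
```

```bash
python3 - <<'E'
from h import *
import cv2
cv2.imwrite("pics/w3.png",cams.capture("wrist")[:,:,::-1])
E
```

```text
(no output)
```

View pics/w3.png

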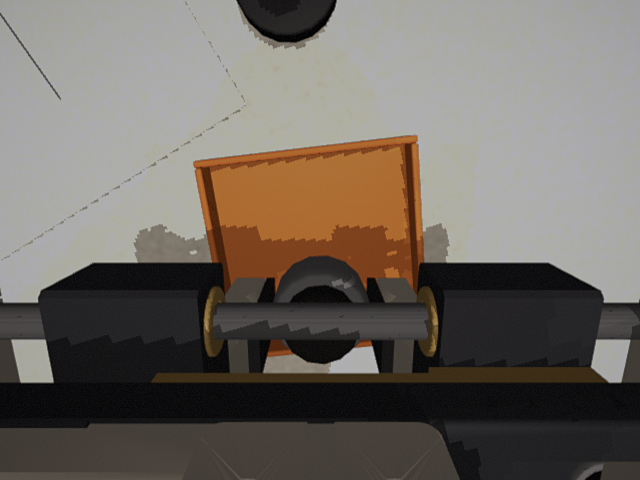

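The orange tray (rim at columns 195–420) is centred under the upright, held grommet. I'll lower it the same way.

{"api": "drive_tool", "payload": {
  "slide": [
    [0, 0, 0.15],
    [0, 0, 0.3],
    [0, 0, 0.38],
    [0, 0, 0.41],
    [0, 0, 0.43],
    [0, 0, 0.44],
    [0, 0, 0.447],
    [0, 0, 0.447],
    [0, 0, 0.447]
  ],
  "delta_rot": [
    [0, 0, 0],
    [0, 0, 0],
    [0, 0, 0],
    [0, 0, 0],
    [0, 0, 0],
    [0, 0, 0],
    [0, 0, 0],
    [0, 0, 0],
    [0, 0, 0]
  ]
}}

```text
t: 17.05
ee_pos: [0.6419, 0.0939, 0.0272]
tool_rot: [-180.0, -0.0, -15.9]
force: [-0.3, 0.2, 0.1]
opening: 0.0393
grip_force: 20.0
```

{"api": "drive_tool", "payload": {
  "slide": [
    [0, 0, 0.005],
    [0, 0, 0.01],
    [0, 0, 0.01],
    [0, 0, 0.01]
  ],
  "delta_rot": [
    [0, 0, 0],
    [0, 0, 0],
    [0, 0, 0],
    [0, 0, 0]
  ]
}}

```text
t: 17.45
ee_pos: [0.6419, 0.0939, 0.0263]
tool_rot: [-180.0, -0.0, -15.9]
force: [-2.1, 0.0, 6.6]
opening: 0.039
grip_force: 20.0
```

{"api": "drive_tool", "payload": {
  "slide": [
    [0, 0, 0],
    [0, 0, 0],
    [0, 0, 0],
    [0, 0, 0],
    [0, 0, -0.1],
    [0, 0, -0.3],
    [0, 0, -0.6],
    [0, 0, -0.9],
    [0, 0, -0.9],
    [0, 0, -0.9],
    [0, 0, -0.9]
  ],
  "delta_rot": [
    [0, 0, 0],
    [0, 0, 0],
    [0, 0, 0],
    [0, 0, 0],
    [0, 0, 0],
    [0, 0, 0],
    [0, 0, 0],
    [0, 0, 0],
    [0, 0, 0],
    [0, 0, 0],
    [0, 0, 0]
  ],
  "gripper": 0.28
}}

```text
t: 18.55
ee_pos: [0.6411, 0.0937, 0.16]
tool_rot: [180.0, 0.0, -15.9]
force: [0.1, -0.3, -0.3]
opening: 0.0631
grip_force: 0.0
```

```bash
python3 - <<'E'
from h import *
import cv2
cv2.imwrite("pics/s1.png",cams.capture("scene")[:,:,::-1])
E
```

```text
(no output)
```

View pics/s1.png

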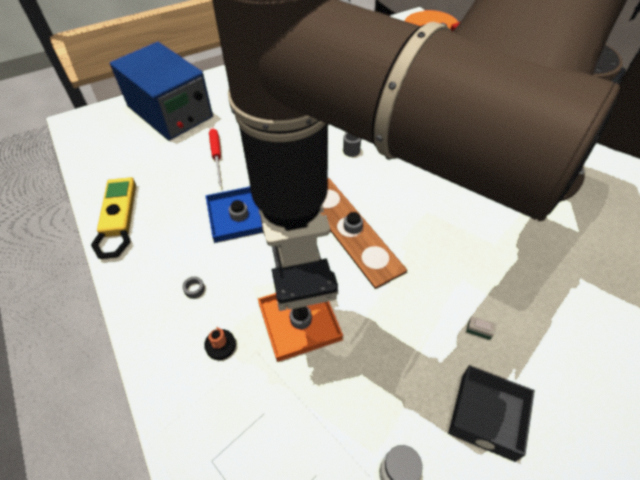

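The scene view shows the grommets upright in the blue tray (238,208) and the orange tray (300,316). The middling one still stands on the middle circle (352,222), and the gripper is clear.

```bash
python3 -c "
from rig import bot
print(bot.sign_off())"
```

```text
the job is handed in; nothing more can be done
None
```

The job is handed in, with no verdict returned: the softest grommet (right circle, about 4 N at 5 mm) stands in the blue tray, the hardest (left circle, 15 N) in the orange tray, and the middling one (8.7 N) is still on the middle circle.

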